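Dip the pipette and hold it over the blue slide

TASK

Take the pipette out of its stand, dip its tip well inside the orange pot for a moment without knocking the pot, then carry it over the tube rack to the light panel, without touching the rack, panel or slides. Finish still holding the pipette upright and still, its tip hovering about a centimetre above the middle of the ring on the blue-ended slide; do not put it down or let go. Keep the tip out of the green pot and leave everything else where it stands.

Things in the scene. Friction and masses are not known exactly. Their poses are not given: they have to be found in the camera images.
- pipette_grip (a point): centre of the grip of the pipette, a small upright tool 152 mm long, 60 g or so: from the bottom a yellow tip (cone, 3 mm wide at its end, 8 mm at 40 mm up), a white shaft 10 mm across up to 65 mm, a blue collar 26 mm across from 65 to 70 mm, a round white grip 20 mm across from 70 to 140 mm, a yellow button 12 mm across from 140 to 152 mm. This point lies on the axis 108 mm above the tip's end. z points from the tip to the button. It starts upright in the stand.
- pipette_tip (a point): lower end of the pipette's tip, 108 mm below pipette_grip along its axis; same axes. Starts 20 mm above the table
- pipette: the whole pipette; origin at the tip's lower end, same axes
- stand: fixed white pipette stand: a base 90 x 90 x 8 mm, four thin posts, and on them a plate 50 x 50 mm whose top is 85 mm above the table, with a 15 mm hole in its middle. The pipette's shaft hangs through the hole and the collar rests on the plate; it lifts straight up and is free once its tip is above the plate. Origin: centre of the underside
- pot_orange: open round orange pot, loose, 80 g: 45 mm tall, 52 mm across the rim, wall 3 mm, narrowing somewhat to the bottom, about 40 mm deep inside; origin at the centre of its underside, z up. The pot to dip into
- pot_orange_rim (a point): centre of the orange pot's mouth, at rim height (45 mm above its underside)
- pot_green: the same pot in green, to be left alone; origin at the centre of its underside. The two pots may stand in either place
- pot_green_rim (a point): centre of the green pot's mouth
- rack: fixed white tube rack, 240 mm long (its x), 70 mm wide (its y), with two rows of seven tubes with red and blue caps; cap tops 90 mm above the table; stands between the pots and the light panel. Origin: centre of the underside
- panel: fixed flat light panel with a white top, 140 (its x) x 150 (its y) mm, 22 mm tall, carrying the three slides side by side. Origin: centre of the underside
- slide_blue: fixed glass slide, 76 (its x) x 26 x 2 mm, lying on the panel, with a blue end of 20 mm at its -x end and a black ring of 16 mm diameter printed on the clear part. Origin: centre of the underside. The target; the slides may lie in any order
- slide_blue_ring (a point): centre of the ring on the blue-ended slide, on the slide's top face (24 mm above the table); z up
- slide_red: the same slide with a red end, not to be touched
- slide_yellow: the same slide with a yellow end, not to be touched
- petri: closed pale petri dish, 92 mm across, 28 mm tall, loose; origin at the centre of its underside
- cap_a: loose blue screw cap, 28 mm across, 12 mm tall; origin at the centre of its underside
- cap_b: another such blue cap
- bottle: amber bottle, 60 mm across, 110 mm tall, loose, beyond the rack; origin at the centre of its underside
- jar: glass jar with a white lid, 64 mm across, 80 mm tall, loose, beyond the rack; origin at the centre of its underside
There are look-alikes about, which are no part of the job. Of the things shaped like the pipette, the white one is meant. What is shaped like the rack but yellow is not meant.

How it is judged:
By the outcome, as a careful person would: the job done as asked, in the order asked, and still so for the second after the job is handed in, while the arm keeps its last pose, push and grip.
It also fails if it takes over 51 s, if anything falls off the work surface, if the arm or the gripper's body presses on something with over 40 N, if the wrist force passes 120 N, or if a joint passes its speed limit or range.

ROBOT

A 6-joint arm with a two-finger parallel gripper is mounted at the origin on the work surface. World frame = base frame: x ahead of the robot, y to its left, z up, the work surface at z = 0. Lengths are in mm, angles in rad, forces in N, time in s.
With the tool pointing down it reaches from about 400 to 925 mm from the base axis. Payload 12.5 kg.
Tool frame: the origin (TCP) lies on the mounting face of the last link; the fingertips stand 190 mm ahead of it and the grasp point (between the pads) lies 171 mm ahead of it; x points along the fingers, y is the direction in which the jaws open and shut, and the axes are right-handed (so a half turn about x gives the same grasp; the last joint's range is limited). The gripper opens to 95 mm and grips with 3 to 60 N. Pads are 20 mm wide; open, the fingers measure 119 mm over their backs; the gripper's body (75 mm by 180 mm) begins 59 mm behind the grasp point.
Start: joints at [-1.436, 0.491, 1.559, -0, 1.092, -0.106], TCP at [149.07, -606.962, 404.761] pointing down, gripper open.
Joint ranges: [-3.1, 3.1], [-0.84, 2.19], [0.05, 2.79], [-1.13, 4.28], [0.06, 2.93], [-2.69, 2.69]. Speed limits (rad/s): [2.22, 2.22, 2.79, 3.14, 3.14, 3.14].

INTERFACE

Orientations are given as [roll, pitch, yaw] about the fixed x, y, z axes, in that order (R = Rz(yaw) Ry(pitch) Rx(roll)).
In Python, from cell import env, eyes gives the robot as it stands. The module is installed in compiled form; this text tells all that it offers.
- The arm moves only by the tool jog_arm, never from a script. Its argument "deltas" is one flat list of numbers, 7 for each row, row after row: the shift along the tool's x, y, z in mm, then the turn, a rotation vector about the tool's x, y, z in rad, then the opening, from 0 (shut) to 1 (fully open). A call has 1 to 10 rows; each row shifts and turns the pose as measured when the row begins, along the tool's axes as they then stand; what a row does not reach is not made up. A row lasts 1/8 s, in which the tool goes at most 62.5 mm and 10.7 degrees, less where a joint would pass 70% of its speed; a pose out of reach is approached as far as the arm can. A call is refused whole if a number of a shift passes 62.5 or a number of a turn 0.188, either way. A call with a gripper value outside its range is refused whole. The fingers move at their own pace and stop on an object; the grip force is fixed at half the most. Time passes only in rows, so rows that do not move let the fingers close. It gives the time, the measured TCP pose, the force and the opening at its end, in the units of the state.
- env.state(): the state, without advancing time (a new reading comes with each control period).
- eyes.read_camera(name): name is "side" or "top"; returns a dict with "image" (480x640x3 uint8, red, green, blue), "fovy" (degrees; the focal length in pixels is half the picture's height over the tangent of half this angle, whatever the lens; pixels are square), "cx", "cy" (the principal point, pixels), "world_from_camera" (4x4, takes a point from camera to world coordinates). Camera axes: x right, y up, looking along -z (the intrinsics and any distortion apply to the point x, -y, -z); pixel columns grow to the right and rows downward; lengths in mm; the calibration is good to about 2 mm. A picture is of the moment at which its call begins. There is no depth.
- env.job_done(): hands the job in, once; it reports no verdict.
The state is a dict: "t": time; "joints": joint angles; "qvel": joint speeds; "tau": joint torques, N m; "eef_pos": TCP position; "tcp_rot": TCP orientation; "ft_force": force on the tool from outside, world axes, zero at the start; "moment": the same for the moment, N m; "opening": opening from 0.0 (shut) to 1.0 (fully open).
Only numpy, scipy, OpenCV 4.12 (cv2) and the standard library are available. Lean on these libraries where they do the work, as an engineer would, in place of code of your own. Each camera call takes 0.05 s, during which the arm holds its last target.

## Working session

There is one attempt and no reset: what is moved stays moved. The work goes in short steps, Python scripts to look and compute and a tool call to move; the robot and the scene stay as the last step left them, time stands still between calls to the robot, and variables do not carry over. Pictures are saved under pics/ and viewed, and the job is handed in when it is done.

Besides the shell and the picture viewer there is one more tool, called as a command line: name --argument value ..., lists and objects as JSON in quotes. jog_arm: Moves the arm, as the interface text tells. Its arguments: {"type":"object","properties":{"deltas":{"type":"array","items":{"type":"number"}}},"required":["deltas"]}

```bash
mkdir -p pics; cat > h.py <<'E'
import numpy as np,cv2,pickle
def load(n): return pickle.load(open(f'{n}.pkl','rb'))
E
python3 - <<'E'
from cell import env,eyes
import cv2,pickle
for n in("side","top"):
    d=eyes.read_camera(n); pickle.dump(d,open(f'{n}.pkl','wb'))
    cv2.imwrite(f'pics/{n}0.png',d['image'][:,:,::-1])
    print(n,d.keys(),d['fovy'],d['cx'],d['cy'],d['world_from_camera'].round(3).tolist(),{k:v for k,v in d.items() if k not in('image','world_from_camera')})
print(env.state())
E
```

```text
side dict_keys(['image', 'fovy', 'cx', 'cy', 'world_from_camera']) 49.37790009469765 317.9241847022632 236.31962749090218 [[-0.948, 0.235, -0.214, 272.254], [-0.318, -0.678, 0.663, 646.999], [0.011, 0.696, 0.718, 785.654], [0.0, 0.0, 0.0, 1.0]] {'fovy': 49.37790009469765, 'cx': 317.9241847022632, 'cy': 236.31962749090218}
top dict_keys(['image', 'fovy', 'cx', 'cy', 'world_from_camera']) 50.414888107039516 318.3846456890233 243.8180986794982 [[-0.022, 0.988, -0.153, 340.877], [-0.999, -0.026, -0.025, 7.092], [-0.029, 0.152, 0.988, 997.445], [0.0, 0.0, 0.0, 1.0]] {'fovy': 50.414888107039516, 'cx': 318.3846456890233, 'cy': 243.8180986794982}
{'t': 0.1, 'joints': array([-1.43557278e+00,  4.91481194e-01,  1.55938351e+00, -3.71857374e-05,
        1.09169653e+00, -1.05634673e-01]), 'qvel': array([ 0.00113763, -0.0028708 , -0.00205882, -0.00127505,  0.00047181,
       -0.0011175 ]), 'tau': array([ 3.84966843e-03, -6.13622332e+01, -2.58607131e+01,  6.94256206e-02,
        4.69965313e-02, -6.05670198e-05]), 'eef_pos': array([ 149.07957467, -606.93014569,  404.2330527 ]), 'tcp_rot': array([-1.6423919 ,  1.56982718,  1.74007613]), 'ft_force': array([ 0.2784008 , -0.19503341, -0.15821263]), 'moment': array([ 0.00034023,  0.0280816 , -0.01885773]), 'opening': 0.9992596476541916}
```

View pics/side0.png

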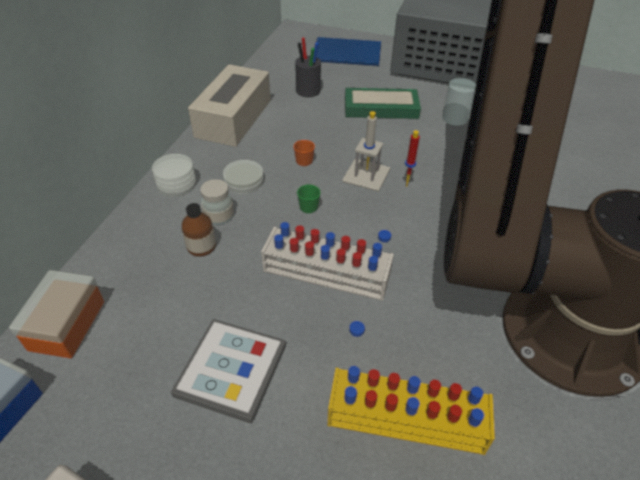

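View pics/top0.png

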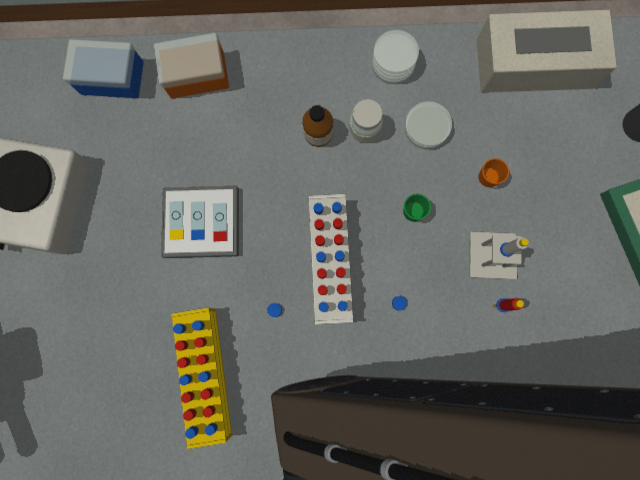

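```bash
cat > h.py <<'E'
import numpy as np,cv2,pickle
def load(n): return pickle.load(open(f'{n}.pkl','rb'))
def ray(d,u,v):
    f=240/np.tan(np.radians(d['fovy'])/2); T=d['world_from_camera']
    r=T[:3,:3]@np.array([(u-d['cx'])/f,-(v-d['cy'])/f,-1.]); return T[:3,3],r/np.linalg.norm(r)
def plane(d,uv,z):
    o,r=ray(d,*uv); return o+r*(z-o[2])/r[2]
def proj(d,P):
    f=240/np.tan(np.radians(d['fovy'])/2); T=d['world_from_camera']
    p=T[:3,:3].T@(np.asarray(P,float)-T[:3,3]); return np.array([d['cx']+f*p[0]/-p[2],d['cy']+f*p[1]/p[2]])
def tri(d1,a,d2,b):
    o1,r1=ray(d1,*a);o2,r2=ray(d2,*b)
    s=np.linalg.lstsq(np.c_[r1,-r2],o2-o1,rcond=None)[0]
    p,q=o1+s[0]*r1,o2+s[1]*r2; return (p+q)/2,np.linalg.norm(p-q)
E
python3 - <<'E'
from h import *
s,t=load('side'),load('top')
cs=cv2.resize(s['image'][100:220,290:440],None,fx=5,fy=5,interpolation=cv2.INTER_CUBIC)
ct=cv2.resize(t['image'][140:320,390:550],None,fx=4.5/1.35,fy=4.5/1.35,interpolation=cv2.INTER_CUBIC)
cp=cv2.resize(t['image'][180:265,155:245],None,fx=6,fy=6,interpolation=cv2.INTER_CUBIC)
cq=cv2.resize(s['image'][315:420,170:290],None,fx=5,fy=5,interpolation=cv2.INTER_CUBIC)
for n,c in(('cs',cs),('ct',ct),('cp',cp),('cq',cq)): cv2.imwrite(f'pics/{n}.png',c[:,:,::-1])
E
```

```text
(no output)
```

View pics/cs.png

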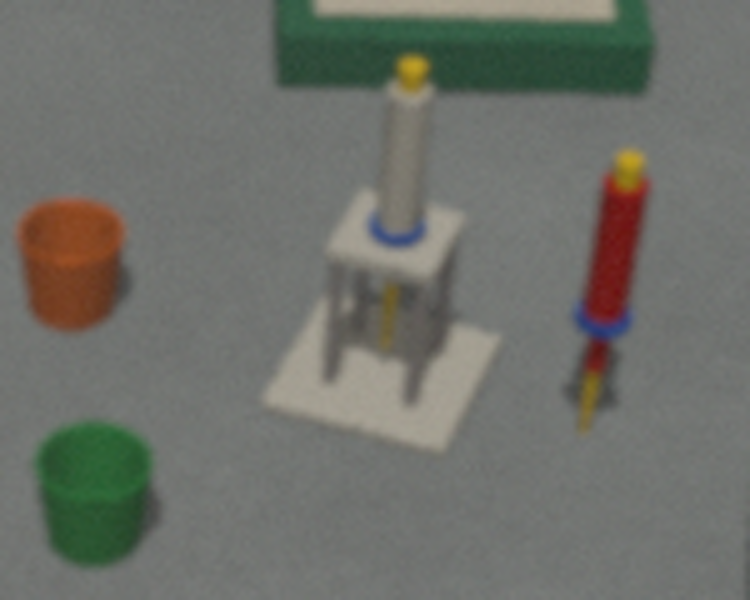

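View pics/ct.png

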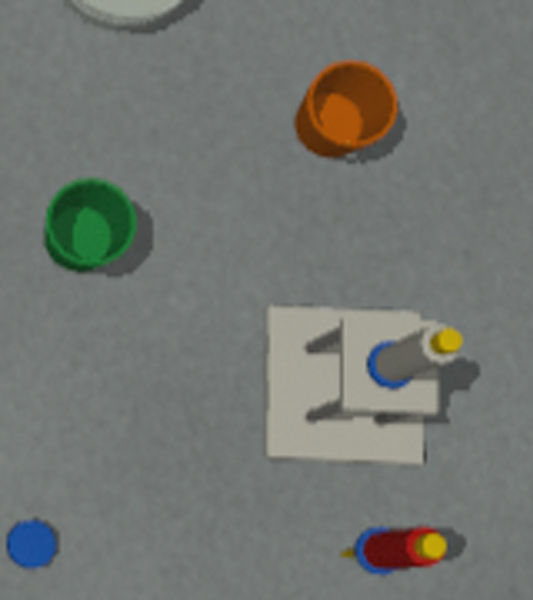

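View pics/cp.png

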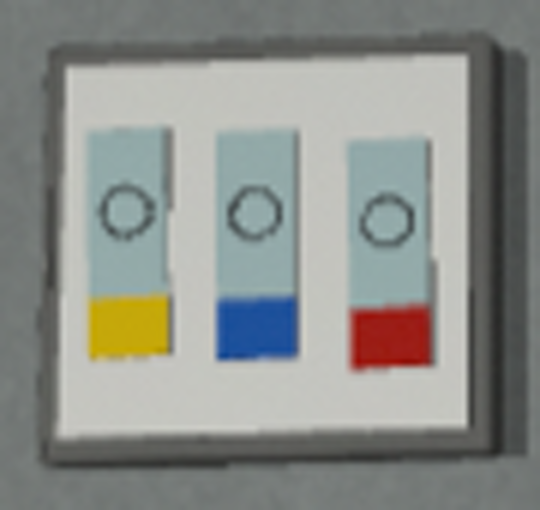

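View pics/cq.png

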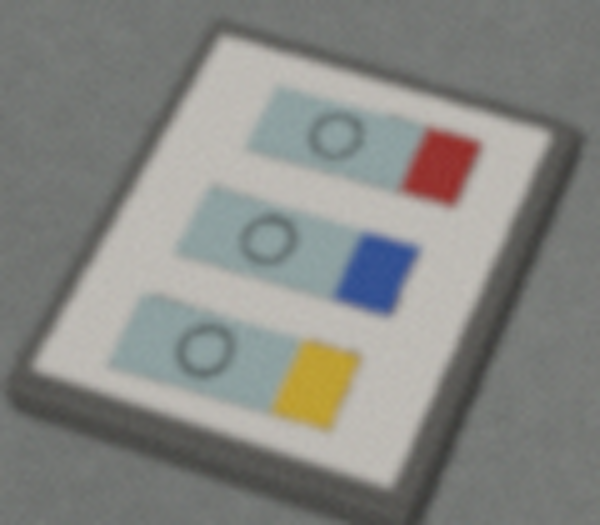

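```bash
cat > m.py <<'E'
from h import *
s,t=load('side'),load('top')
def cen(d,box,cond):
    x0,y0,x1,y1=box; im=cv2.resize(d['image'][y0:y1,x0:x1],None,fx=8,fy=8,interpolation=cv2.INTER_CUBIC)
    hsv=cv2.cvtColor(im,cv2.COLOR_RGB2HSV).astype(int); m=cond(hsv[...,0],hsv[...,1],hsv[...,2]).astype(np.uint8)
    c=max(cv2.findContours(m,0,2)[0],key=cv2.contourArea)
    f=lambda p:np.array([x0+(p[0]+.5)/8-.5,y0+(p[1]+.5)/8-.5])
    M=cv2.moments(c); b=cv2.boundingRect(c)
    return f((M['m10']/M['m00'],M['m01']/M['m00'])),f(b[:2]),f((b[0]+b[2]-1,b[1]+b[3]-1)),c,f
yel=lambda h,s,v:(h>18)&(h<34)&(s>140)&(v>90)
blu=lambda h,s,v:(h>105)&(h<125)&(s>110)
org=lambda h,s,v:(h<14)&(s>130)
grn=lambda h,s,v:(h>50)&(h<80)&(s>130)
if __name__=='__main__':
    b1=cen(s,(360,105,385,125),yel); b2=cen(t,(510,230,535,252),yel)
    print('button',b1[:3],b2[:3],tri(s,b1[0],t,b2[0]))
    c1=cen(s,(355,135,385,155),blu); c2=cen(t,(495,238,520,262),blu)
    print('collar',c1[:3],c2[:3])
    for n,cnd,bs,bt in(('orange',org,(290,135,320,170),(475,150,515,195)),('green',grn,(293,180,325,215),(398,190,436,225))):
        a=cen(s,bs,cnd);b=cen(t,bt,cnd); print(n,a[:3],b[:3])
        h=cv2.convexHull(b[3]); print(' minrect',cv2.minAreaRect(h))
    e1=cen(s,(235,355,260,385),blu);e2=cen(t,(185,225,210,245),blu)
    print('blue end',e1[0],e2[0],tri(s,e1[0],t,e2[0]),plane(t,e2[0],24),plane(s,e1[0],24))
    r1=(170+269.5/5-.4,315+240/5-.4); r2=(155+255/6-.42,180+212.5/6-.42)
    print('ring',tri(s,r1,t,r2),plane(s,r1,24),plane(t,r2,24))
    # rack caps
E
python3 m.py
```

```text
button (array([372.04297571, 113.89190092]), array([369.0625, 110.8125]), array([375.0625, 117.5625])) (array([523.51293321, 242.00740755]), array([518.6875, 238.0625]), array([528.1875, 245.4375])) (array([ 462.95356692, -305.95760516,  168.81409851]), np.float64(0.8692210205977073))
collar (array([368.52428476, 147.0171324 ]), array([364.4375, 145.0625]), array([372.9375, 148.0625])) (array([504.03465377, 250.46635025]), array([499.8125, 242.3125]), array([511.8125, 255.9375]))
orange (array([303.79601379, 151.69938257]), array([293.6875, 139.8125]), array([313.8125, 164.9375])) (array([493.34729798, 169.55582416]), array([478.1875, 157.8125]), array([508.8125, 186.5625]))
 minrect ((156.10000610351562, 187.79998779296875), (220.02906799316406, 248.20352172851562), 26.56505012512207)
green (array([309.39221311, 193.30615794]), array([299.1875, 185.1875]), array([318.5625, 201.5625])) (array([416.35903313, 207.00039508]), array([403.4375, 193.4375]), array([430.3125, 220.5625]))
 minrect ((154.5, 139.5), (217.0, 215.0), 90.0)
blue end [244.62773118 369.19814804] [197.27838187 234.19903449] (array([516.85949938, 267.81616624,  22.78121703]), np.float64(0.4478157395801208)) [516.86293461 267.54248665  24.        ] [516.23842004 268.40729117  24.        ]
ring (array([554.66185936, 268.41695509,  23.74855436]), np.float64(1.0965810385990125)) [553.99662195 268.51062477  24.        ] [555.15750554 268.48920716  24.        ]
```

```bash
python3 - <<'E'
from m import *
S=lambda x,y:(290+(x+.5)/5-.5,100+(y+.5)/5-.5)
k=4.5/1.35
T=lambda x,y:(390+(x+.5)/k-.5,140+(y+.5)/k-.5)
for n,a,b,z in(('button top',S(413,60),T(447,341),172),('collar',S(397,226),T(392,364),88),('orange rim',S(72,233),T(352,106),45),('green rim',S(94,460),T(91,223),45),('griptop',S(410,88),T(441,343),160),('tip',S(386,348),T(392,364),20)):
    print(n,tri(s,a,t,b),plane(s,a,z),plane(t,b,z))
# stand plate corners side, z=85
P=[S(365,190),S(465,213),S(435,277),S(328,250)]
print('plate side',np.mean([plane(s,p,85) for p in P],0),[plane(s,p,85).round(1) for p in P])
P=[T(343,319),T(343,409),T(437,412),T(437,321)]
print('plate top',np.mean([plane(t,p,85) for p in P],0),[plane(t,p,85).round(1) for p in P])
P=[T(268,306),T(268,457),T(422,463)]
print('base top',np.mean([plane(t,P[0],8),plane(t,P[2],8)],0),[plane(t,p,8).round(1) for p in P])
P=[S(263,402),S(500,337)]; print('base side',np.mean([plane(s,p,8) for p in P],0))
rc=[(318,208),(337,207),(323.5,307.5),(342,306.5)]
print('rack caps',[plane(t,p,90).round() for p in rc])
print('rackbase',[plane(t,p,0).round() for p in[(309,196),(316,323),(353,321),(346,195)]])
for n,p,z in(('bottle',(317,115),110),('jar',(367,115),80),('petri',(430,125),28),('capA',(275,310),12),('capB',(400,303),12),('red',(515,304),150)): print(n,plane(t,p,z).round())
E
```

```text
button top (array([ 462.30956037, -303.62912163,  175.91472463]), np.float64(0.22491228869643812)) [ 463.41485013 -309.73129855  172.        ] [ 463.0012079  -305.09835034  172.        ]
collar (array([ 463.239418  , -306.84463389,   87.86622031]), np.float64(1.082264991689615)) [ 462.6557672 -306.669107    88.       ] [ 463.76196016 -306.74276208   88.        ]
orange rim (array([ 619.86623133, -311.1249639 ,   43.20357986]), np.float64(0.4086108242724966)) [ 618.80850913 -308.78411604   45.        ] [ 619.54983956 -310.50516986   45.        ]
green rim (array([ 555.18012402, -158.05470451,   44.61270479]), np.float64(0.08822192256963982)) [ 554.98640721 -157.63223172   45.        ] [ 555.13756518 -157.98169426   45.        ]
griptop (array([ 463.3765872 , -306.63875436,  160.09722457]), np.float64(0.9324115855390325)) [ 462.93302743 -306.78324436  160.        ] [ 463.85712801 -306.62845933  160.        ]
tip (array([ 472.88572954, -340.45046907,   -8.6272769 ]), np.float64(7.861907367912929)) [ 461.82502131 -304.9020919    20.        ] [ 472.95019189 -330.20844379   20.        ]
pl
[... 258 characters left out ...]
83.5,   85. ]), array([ 440.6, -279.9,   85. ]), array([ 437.7, -329.5,   85. ]), array([ 486.9, -333.6,   85. ])]
base top [ 463.6444404  -306.02334594    8.        ] [array([ 510.8, -265.1,    8. ]), array([ 422.2, -259.1,    8. ]), array([ 416.5, -347. ,    8. ])]
base side [ 462.00251695 -304.1006102     8.        ]
rack caps [array([547.,  29.,  90.]), array([548.,  -5.,  90.]), array([367.,  23.,  90.]), array([368.,  -9.,  90.])]
rackbase [array([593.,  49.,   0.]), array([341.,  40.,   0.]), array([343., -31.,   0.]), array([593., -25.,   0.])]
bottle [717.  27. 110.]
jar [727. -67.  80.]
petri [ 724. -195.   28.]
capA [367. 118.  12.]
capB [ 375. -122.   12.]
red [ 364. -291.  150.]
```

```bash
cat > st.py <<'E'
import sys,json
from cell import env
import numpy as np
from scipy.spatial.transform import Rotation as R
def plan(goal_xyz=None,yd=None):
    s=env.state(); M=R.from_euler('xyz',s['tcp_rot']).as_matrix(); p=s['eef_pos']
    g=p+171*M[:,0]
    print('t',round(s['t'],2),'tcp',p.round(1),'grasp',g.round(1),'open',round(s['opening'],3),'F',s['ft_force'].round(1),'q',s['joints'].round(3))
    print('x',M[:,0].round(4),'y',M[:,1].round(4))
    if goal_xyz is not None:
        # upright: desired x=down, y = yd
        y=np.array(yd if yd else [M[0,1],M[1,1],0.]);y[2]=0;y=y/np.linalg.norm(y);x=np.array([0,0,-1.]);D=np.c_[x,y,np.cross(x,y)]
        rv=R.from_matrix(M.T@D).as_rotvec()
        tgt=np.array(goal_xyz,float)+[0,0,171]  # TCP target
        print('shift tool',(M.T@(tgt-p)).round(1),'turn',rv.round(4))
    return s
if __name__=='__main__':
    a=[float(v) for v in sys.argv[1:]]
    plan(a[:3] or None,a[3:] and a[3:]+[0.])
E
python3 st.py 463.3 -306.7 128 0 1; python3 st.py 463.3 -306.7 128 0 -1
```

```text
t 0.1 tcp [ 149.1 -606.9  404.2] grasp [ 149.1 -606.8  233.2] open 0.999 F [ 0.3 -0.2 -0.2] q [-1.436  0.491  1.559 -0.     1.092 -0.106]
x [-2.e-04  1.e-03 -1.e+00] y [ 0.2386 -0.9711 -0.001 ]
shift tool [ 105.5 -216.5 -376.8] turn [-2.9007e+00 -1.4000e-03  1.0000e-04]
t 0.1 tcp [ 149.1 -606.9  404.2] grasp [ 149.1 -606.8  233.2] open 0.999 F [ 0.3 -0.2 -0.2] q [-1.436  0.491  1.559 -0.     1.092 -0.106]
x [-2.e-04  1.e-03 -1.e+00] y [ 0.2386 -0.9711 -0.001 ]
shift tool [ 105.5 -216.5 -376.8] turn [0.2409 0.     0.001 ]
```

jog_arm --deltas '[0,0,0,0.12,0,0,1,0,0,0,0.12,0,0,1,0,-37,-39,0,0,0,1,0,-37,-39,0,0,0,1,0,-37,-39,0,0,0,1,0,-37,-39,0,0,0,1,0,-37,-39,0,0,0,1,0,-37,-39,0,0,0,1,0,-37,-39,0,0,0,1,0,0,0,0,0,0,1]'

```text
t: 1.35
eef_pos: [431.4, -342.4, 401.6]
tcp_rot: [-1.254, 1.565, 1.878]
ft_force: [0.2, -0.2, 0.2]
opening: 1.001
```

```bash
python3 st.py 463.3 -306.7 128 0 -1
```

```text
t 1.35 tcp [ 431.4 -342.4  401.6] grasp [ 431.1 -341.4  230.6] open 1.001 F [ 0.2 -0.2  0.2] q [-0.791  0.39   1.745  0.003  1.012  0.788]
x [-0.0019  0.0058 -1.    ] y [-0.0097 -0.9999 -0.0058]
shift tool [102.8 -35.4 -31.7] turn [-0.0097  0.0019  0.0058]
```

jog_arm --deltas '[0,-18,-16,-0.005,0.001,0.003,1,0,-18,-16,-0.005,0.001,0.003,1,0,0,0,0,0,0,1]'

```text
t: 1.72
eef_pos: [463.5, -307.0, 401.0]
tcp_rot: [-0.083, 1.569, 3.059]
ft_force: [-0.2, -0.1, -0.5]
opening: 0.999
```

```bash
python3 st.py 463.3 -306.7 128 0 -1
```

```text
t 1.73 tcp [ 463.5 -307.   401. ] grasp [ 463.3 -307.   230. ] open 0.999 F [-0.2 -0.1 -0.5] q [-7.040e-01  3.970e-01  1.734e+00 -1.000e-03  1.011e+00  8.670e-01]
x [-1.3e-03  1.0e-04 -1.0e+00] y [ 3.e-04 -1.e+00 -1.e-04]
shift tool [102.   -0.3   0. ] turn [0.0003 0.0013 0.0001]
```

jog_arm --deltas '[25,0,0,0,0.001,0,1,25,0,0,0,0,0,1,25,0,0,0,0,0,1,20,0,0,0,0,0,1,7,0,0,0,0,0,1,0,0,0,0,0,0,1]'

```text
t: 2.48
eef_pos: [458.9, -313.1, 296.3]
tcp_rot: [0.694, 1.569, -2.452]
ft_force: [0.2, 0.4, 0.5]
opening: 1.0
```

```bash
python3 st.py 463.3 -306.7 128 0 -1; python3 - <<'E'
from cell import eyes
import cv2,numpy as np
a=eyes.read_camera('side')['image'][70:220,290:440];b=eyes.read_camera('top')['image'][170:320,420:570]
cv2.imwrite('pics/g1.png',np.hstack([cv2.resize(c,(400,400),interpolation=cv2.INTER_CUBIC) for c in(a,b)])[:,:,::-1])
E
```

```text
t 2.48 tcp [ 458.9 -313.1  296.3] grasp [ 458.7 -313.3  125.3] open 1.0 F [0.2 0.4 0.5] q [-0.717  0.53   1.842 -0.002  0.77   0.86 ]
x [-1.e-03 -9.e-04 -1.e+00] y [-4.9e-03 -1.0e+00  9.0e-04]
shift tool [-2.7 -6.5 -4.3] turn [-0.0049  0.001  -0.0009]
```

View pics/g1.png

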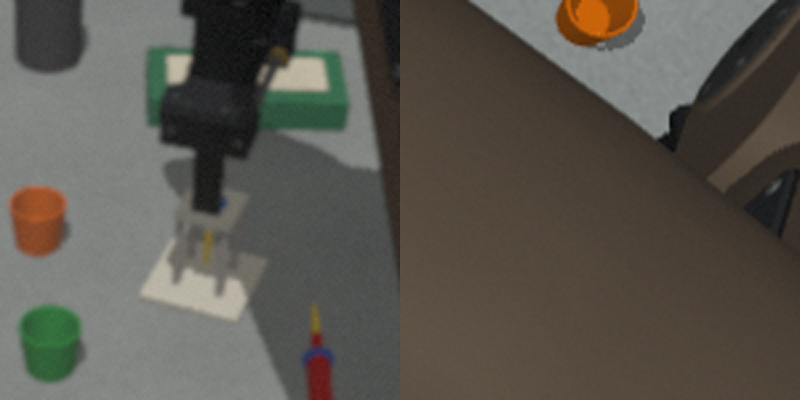

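```bash
python3 - <<'E'
from cell import eyes
import cv2,numpy as np
a=eyes.read_camera('side')['image']
cv2.imwrite('pics/g2.png',cv2.resize(a[40:260,270:500],None,fx=2.7,fy=2.7,interpolation=cv2.INTER_CUBIC)[:,:,::-1])
E
```

```text
(no output)
```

View pics/g2.png

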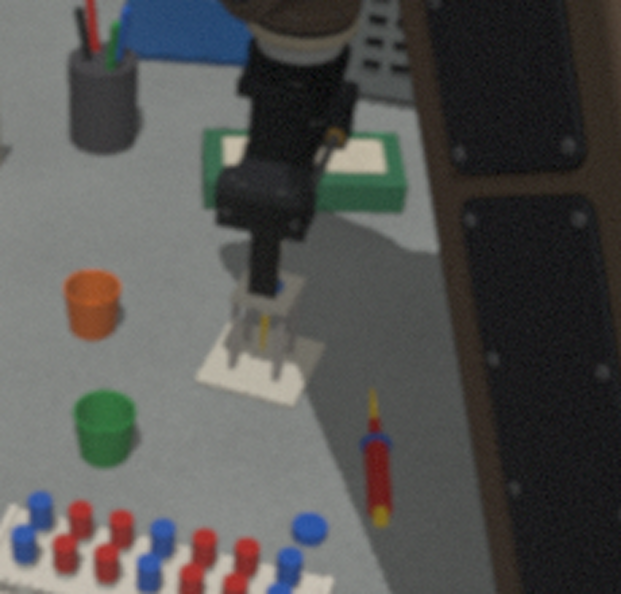

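jog_arm --deltas '[-2.7,-6.5,-4.3,-0.005,0.001,-0.001,1,0,0,0,0,0,0,1]'

```text
t: 2.88
eef_pos: [464.0, -305.8, 301.1]
tcp_rot: [2.519, 1.567, -0.622]
ft_force: [-0.7, -0.3, -0.2]
opening: 0.995
```

```bash
python3 st.py 463.3 -306.7 128 0 -1
```

```text
t 2.88 tcp [ 464.  -305.8  301.1] grasp [ 464.5 -306.1  130.1] open 0.995 F [-0.7 -0.3 -0.2] q [-0.702  0.523  1.838  0.     0.777  0.868]
x [ 0.0027 -0.002  -1.    ] y [ 0.0011 -1.      0.002 ]
shift tool [2.1 0.9 0.7] turn [ 0.0011 -0.0027 -0.002 ]
```

jog_arm --deltas '[1.5,0.8,0.7,0.001,-0.002,-0.002,1,0,0,0,0,0,0,1]'

```text
t: 3.12
eef_pos: [463.4, -306.4, 299.9]
tcp_rot: [2.879, 1.57, -0.261]
ft_force: [-0.4, -0.0, 0.1]
opening: 1.0
```

```bash
python3 st.py 463.3 -306.7 128 0 -1
```

```text
t 3.12 tcp [ 463.4 -306.4  299.9] grasp [ 463.6 -306.4  128.9] open 1.0 F [-0.4 -0.   0.1] q [-7.030e-01  5.240e-01  1.839e+00  1.000e-03  7.770e-01  8.660e-01]
x [ 1.1e-03 -3.0e-04 -1.0e+00] y [ 8.e-04 -1.e+00  3.e-04]
shift tool [0.9 0.3 0.1] turn [ 0.0008 -0.0011 -0.0003]
```

Good. Close.

jog_arm --deltas '[0,0,0,0,-0.001,0,0.5,0,0,0,0,0,0,0.3,0,0,0,0,0,0,0.2,0,0,0,0,0,0,0.1,0,0,0,0,0,0,0,0,0,0,0,0,0,0,0,0,0,0,0,0,0,0,0,0,0,0,0,0]'

```text
t: 4.12
eef_pos: [463.3, -306.5, 299.7]
tcp_rot: [-0.045, 1.571, 3.097]
ft_force: [-0.0, 0.9, -1.1]
opening: 0.214
```

```bash
python3 st.py 463.3 -306.7 128 0 -1
```

```text
t 4.12 tcp [ 463.3 -306.5  299.7] grasp [ 463.3 -306.5  128.7] open 0.214 F [-0.   0.9 -1.1] q [-0.703  0.525  1.839 -0.     0.778  0.867]
x [-3.e-04  0.e+00 -1.e+00] y [ 5.e-04 -1.e+00 -0.e+00]
shift tool [0.7 0.2 0. ] turn [0.0005 0.0003 0.    ]
```

jog_arm --deltas '[-4,0,0,0,0,0,0,-6,0,0,0,0,0,0,-6,0,0,0,0,0,0,-6,0,0,0,0,0,0]'

```text
t: 4.62
eef_pos: [463.3, -306.4, 323.0]
tcp_rot: [-0.466, 1.57, 2.676]
ft_force: [-1.0, 0.6, -0.1]
opening: 0.208
```

```bash
python3 st.py 463.3 -306.5 210 0 -1
```

```text
t 4.62 tcp [ 463.3 -306.4  323. ] grasp [ 463.2 -306.4  152. ] open 0.208 F [-1.   0.6 -0.1] q [-0.703  0.492  1.819 -0.     0.831  0.867]
x [-7.e-04  3.e-04 -1.e+00] y [ 5.e-04 -1.e+00 -3.e-04]
shift tool [-58.    0.    0.1] turn [0.0005 0.0007 0.0003]
```

Straight. Continue.

jog_arm --deltas '[-7,0,0,0,0,0,0,-7,0,0,0,0,0,0,-7,0,0,0,0,0,0,-7,0,0,0,0,0,0,-7,0,0,0,0,0,0,-7,0,0,0,0,0,0,-10,0,0,0,0,0,0,-12,0,0,0,0,0,0,0,0,0,0,0,0,0]'

```text
t: 5.75
eef_pos: [463.3, -306.4, 392.6]
tcp_rot: [2.227, 1.57, -0.914]
ft_force: [0.7, -0.2, -0.7]
opening: 0.206
```

```bash
python3 st.py 619.5 -310.3 210 0 -1; python3 - <<'E'
from cell import eyes
import cv2,numpy as np,pickle
d=eyes.read_camera('side');pickle.dump(d,open('s1.pkl','wb'));a=d['image']
cv2.imwrite('pics/l1.png',cv2.resize(a[60:220,290:440],None,fx=3.7,fy=3.7,interpolation=cv2.INTER_CUBIC)[:,:,::-1])
E
```

```text
t 5.75 tcp [ 463.3 -306.4  392.6] grasp [ 463.4 -306.6  221.6] open 0.206 F [ 0.7 -0.2 -0.7] q [-0.703  0.406  1.746 -0.     0.989  0.867]
x [ 6.e-04 -7.e-04 -1.e+00] y [ 6.e-04 -1.e+00  7.e-04]
shift tool [  11.7    3.9 -156.2] turn [ 0.0006 -0.0006 -0.0007]
```

View pics/l1.png

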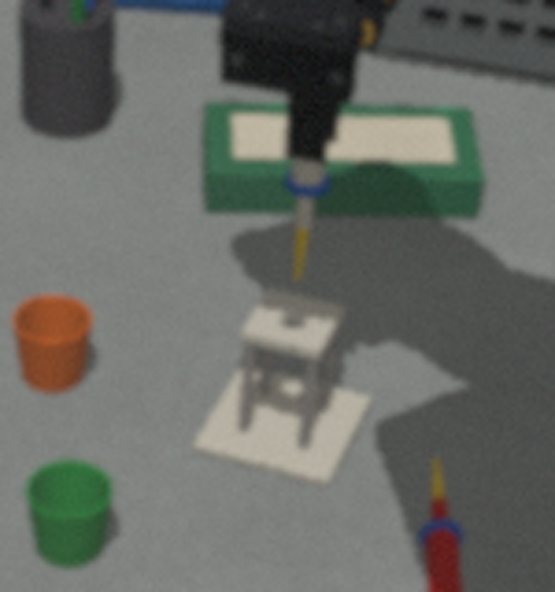

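jog_arm --deltas '[0,0.5,-10,0,0,0,0,0,0.5,-20,0,0,0,0,0,0.5,-20,0,0,0,0,0,0.5,-20,0,0,0,0,0,0.5,-20,0,0,0,0,0,0.5,-20,0,0,0,0,0,0.5,-20,0,0,0,0,0,0.5,-16,0,0,0,0,0,0,-8,0,0,0,0,0,0,0,0,0,0,0]'

```text
t: 7.05
eef_pos: [626.8, -309.8, 386.1]
tcp_rot: [-0.615, 1.564, 2.527]
ft_force: [0.4, 0.3, -0.5]
opening: 0.202
```

```bash
python3 st.py 619.5 -310.3 210 0 -1; python3 - <<'E'
from cell import eyes
from h import *
s1=load('s1'); print('exp',proj(s1,(463.4,-306.6,112.9)),'collar',proj(s1,(463.4,-306.6,181)))
for n in('side','top'):
    d=eyes.read_camera(n);pickle.dump(d,open(n[0]+'2.pkl','wb'));a=d['image']
    a=a[60:220,250:400] if n=='side' else a[100:260,420:570]
    cv2.imwrite(f'pics/p{n}.png',cv2.resize(a,None,fx=3.7,fy=3.7,interpolation=cv2.INTER_CUBIC)[:,:,::-1])
E
```

```text
t 7.05 tcp [ 626.8 -309.8  386.1] grasp [ 625.9 -309.1  215.1] open 0.202 F [ 0.4  0.3 -0.5] q [-0.553  0.617  1.376  0.     1.156  1.016]
x [-0.0055  0.0038 -1.    ] y [ 7.0e-04 -1.0e+00 -3.9e-03]
shift tool [5.2 0.5 7.3] turn [0.0007 0.0055 0.0038]
exp [369.57665727 135.50371593] collar [372.20182589 108.68531295]
```

View pics/pside.png

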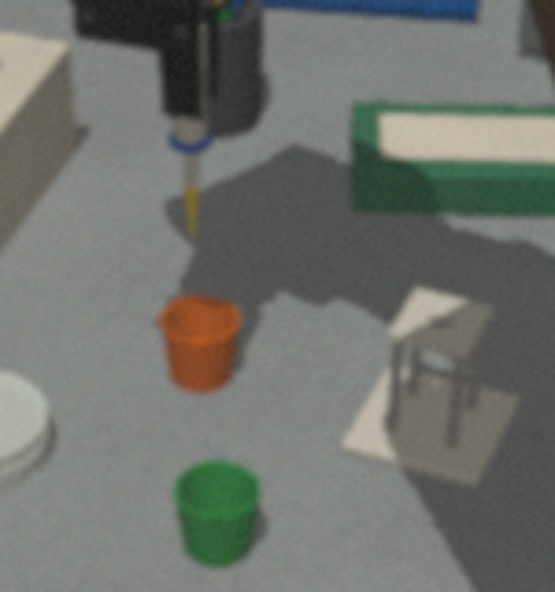

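View pics/ptop.png

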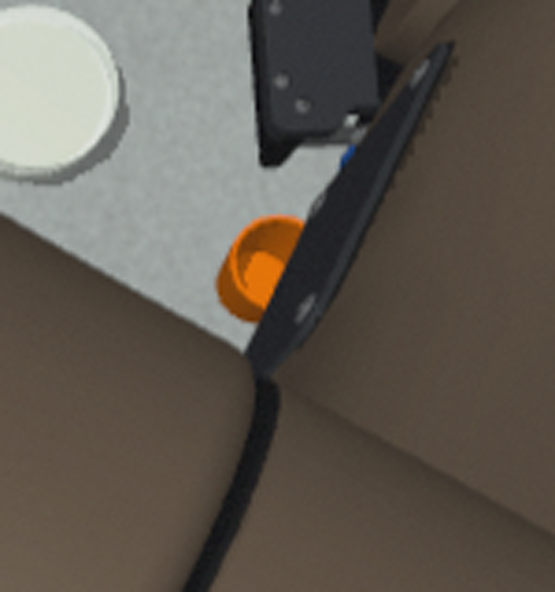

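jog_arm --deltas '[0,0.5,7.3,0.001,0.005,0.004,0,0,0,0,0,0,0,0,0,0,0,0,0,0,0]'

```text
t: 7.52
eef_pos: [617.3, -310.7, 387.1]
tcp_rot: [1.777, 1.57, -1.366]
ft_force: [0.3, -0.1, -1.3]
opening: 0.208
```

```bash
python3 st.py 619.5 -310.3 126 0 -1
```

```text
t 7.53 tcp [ 617.3 -310.7  387.1] grasp [ 617.4 -310.8  216.1] open 0.208 F [ 0.3 -0.1 -1.3] q [-5.620e-01  6.030e-01  1.400e+00 -1.000e-03  1.138e+00  1.011e+00]
x [ 2.e-04 -8.e-04 -1.e+00] y [-1.6e-03 -1.0e+00  8.0e-04]
shift tool [90.1 -0.5 -2.1] turn [-0.0016 -0.0002 -0.0008]
```

jog_arm --deltas '[5,-0.5,-2,-0.001,0,-0.001,0,8,0,0,0,0,0,0,8,0,0,0,0,0,0,8,0,0,0,0,0,0,8,0,0,0,0,0,0,5,0,0,0,0,0,0,0,0,0,0,0,0,0]'

```text
t: 8.4
eef_pos: [619.5, -310.1, 341.2]
tcp_rot: [-0.809, 1.569, 2.332]
ft_force: [0.1, -0.4, -0.5]
opening: 0.204
```

```bash
python3 st.py 619.5 -310.3 126 0 -1;python3 - <<'E'
from cell import eyes
from h import *
s=load('side')
for n in('side',):
    d=eyes.read_camera(n);a=d['image']
    a=a[90:180,260:350]
    cv2.imwrite(f'pics/q{n}.png',cv2.resize(a,None,fx=6,fy=6,interpolation=cv2.INTER_CUBIC)[:,:,::-1])
E
```

```text
t 8.4 tcp [ 619.5 -310.1  341.2] grasp [ 619.3 -310.   170.2] open 0.204 F [ 0.1 -0.4 -0.5] q [-0.559  0.648  1.442  0.     1.053  1.012]
x [-9.e-04  1.e-03 -1.e+00] y [-5.e-04 -1.e+00 -1.e-03]
shift tool [44.2  0.2 -0.1] turn [-0.0005  0.0009  0.001 ]
```

View pics/qside.png

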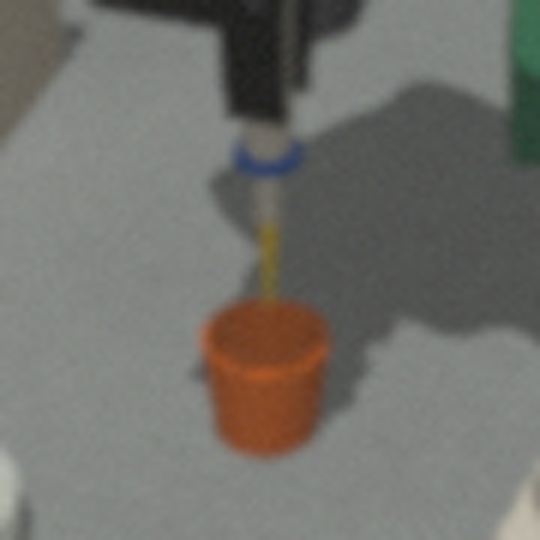

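jog_arm --deltas '[5,0,0,0,0.001,0.001,0,8,0,0,0,0,0,0,8,0,0,0,0,0,0,8,0,0,0,0,0,0,8,0,0,0,0,0,0,4,0,0,0,0,0,0,0,0,0,0,0,0,0,0,0,0,0,0,0,0]'

```text
t: 9.45
eef_pos: [619.6, -310.2, 297.8]
tcp_rot: [2.597, 1.57, -0.545]
ft_force: [0.0, -0.8, -0.4]
opening: 0.207
```

```bash
python3 st.py 619.5 -310.3 126 0 -1;python3 - <<'E'
from cell import eyes
from h import *
for n in('side',):
    d=eyes.read_camera(n);a=d['image']
    a=a[90:180,260:350]
    cv2.imwrite(f'pics/r{n}.png',cv2.resize(a,None,fx=6,fy=6,interpolation=cv2.INTER_CUBIC)[:,:,::-1])
E
```

```text
t 9.45 tcp [ 619.6 -310.2  297.8] grasp [ 619.7 -310.3  126.8] open 0.207 F [ 0.  -0.8 -0.4] q [-0.559  0.694  1.479  0.     0.968  1.012]
x [ 9.e-04 -5.e-04 -1.e+00] y [-6.e-04 -1.e+00  5.e-04]
shift tool [0.8 0.1 0.1] turn [-0.0006 -0.0009 -0.0005]
```

View pics/rside.png

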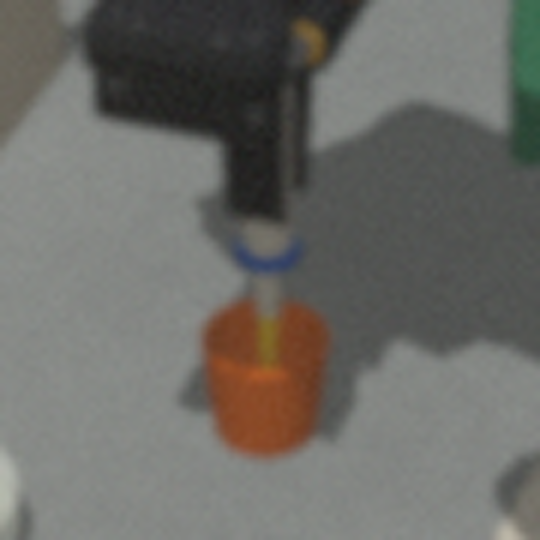

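jog_arm --deltas '[0,0,0,0,0,0,0,0,0,0,0,0,0,0,0,0,0,0,0,0,0,-4,0,0,0,0,0,0,-8,0,0,0,0,0,0,-8,0,0,0,0,0,0,-8,0,0,0,0,0,0,-8,0,0,0,0,0,0,-8,0,0,0,0,0,0,-8,0,0,0,0,0,0]'

```text
t: 10.75
eef_pos: [619.5, -310.1, 354.5]
tcp_rot: [2.592, 1.568, -0.551]
ft_force: [0.5, 0.3, -0.5]
opening: 0.203
```

jog_arm --deltas '[-12,0,0,0,0,0,0,-15,0,0,0,0,0,0,-18,0,0,0,0,0,0,-15,0,0,0,0,0,0,-12,0,0,0,0,0,0,-6,0,0,0,0,0,0,0,0,0,0,0,0,0]'

```text
t: 11.62
eef_pos: [619.1, -309.9, 439.1]
tcp_rot: [2.585, 1.567, -0.557]
ft_force: [0.3, 0.3, -1.0]
opening: 0.205
```

```bash
python3 st.py 554.6 268.4 259 0 -1;python3 - <<'E'
from cell import eyes
from h import *
a=eyes.read_camera('side')['image'][60:220,230:430]
cv2.imwrite(f'pics/u.png',cv2.resize(a,None,fx=3.5,fy=3.5,interpolation=cv2.INTER_CUBIC)[:,:,::-1])
E
```

```text
t 11.62 tcp [ 619.1 -309.9  439.1] grasp [ 619.7 -310.3  268.1] open 0.205 F [ 0.3  0.3 -1. ] q [-0.559  0.563  1.333  0.     1.241  1.012]
x [ 0.0036 -0.0022 -1.    ] y [-6.0e-04 -1.0e+00  2.2e-03]
shift tool [   7.5 -578.3   64.9] turn [-0.0006 -0.0036 -0.0022]
```

View pics/u.png

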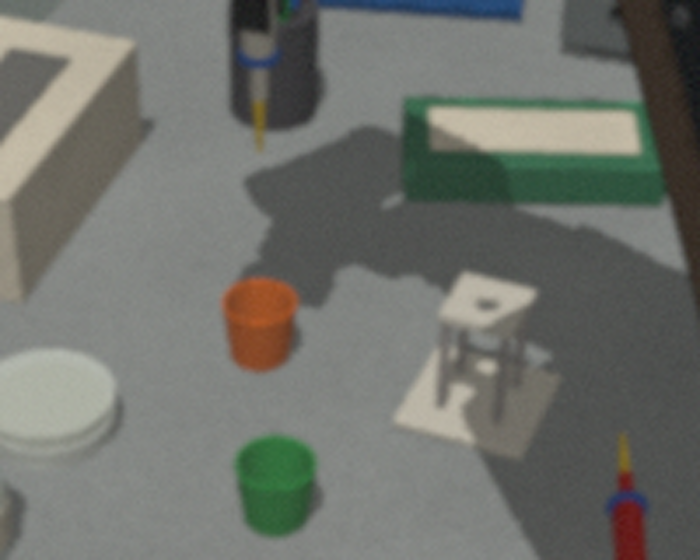

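jog_arm --deltas '[0,-12,1,0,-0.003,-0.002,0,0,-25,2.8,0,0,0,0,0,-25,2.8,0,0,0,0,0,-25,2.8,0,0,0,0,0,-25,2.8,0,0,0,0,0,-25,2.8,0,0,0,0,0,-25,2.8,0,0,0,0,0,-25,2.8,0,0,0,0]'

```text
t: 12.68
eef_pos: [596.9, -111.3, 436.9]
tcp_rot: [-0.65, 1.567, 2.49]
ft_force: [0.1, -0.5, -0.3]
opening: 0.207
```

```bash
python3 st.py 554.6 268.4 259 0 -1
```

```text
t 12.68 tcp [ 596.9 -111.3  436.9] grasp [ 596.3 -110.9  265.9] open 0.207 F [ 0.1 -0.5 -0.3] q [-0.293  0.436  1.563  0.002  1.146  1.278]
x [-0.0031  0.0024 -1.    ] y [-7.0e-04 -1.0e+00 -2.4e-03]
shift tool [   7.9 -379.7   42.5] turn [-0.0007  0.0031  0.0024]
```

jog_arm --deltas '[0,-25,2.8,0,0.003,0.002,0,0,-25,2.8,0,0,0,0,0,-25,2.8,0,0,0,0,0,-25,2.8,0,0,0,0,0,-25,2.8,0,0,0,0,0,-25,2.8,0,0,0,0,0,-25,2.8,0,0,0,0,0,-25,2.8,0,0,0,0]'

```text
t: 13.68
eef_pos: [569.2, 103.6, 438.2]
tcp_rot: [-2.92, 1.569, 0.225]
ft_force: [-0.2, 0.3, -0.7]
opening: 0.208
```

```bash
python3 st.py 554.6 268.4 259 0 -1
```

```text
t 13.68 tcp [569.2 103.6 438.2] grasp [569.6 103.7 267.2] open 0.208 F [-0.2  0.3 -0.7] q [0.066 0.392 1.633 0.    1.115 1.634]
x [ 2.1e-03  5.0e-04 -1.0e+00] y [ 2.7e-03 -1.0e+00 -5.0e-04]
shift tool [   8.3 -164.8   14.2] turn [ 0.0027 -0.0021  0.0005]
```

jog_arm --deltas '[0,-25,2,0.003,-0.002,0,0,0,-25,2,0,0,0,0,0,-25,2,0,0,0,0,0,-25,2,0,0,0,0,0,-25,2,0,0,0,0,0,-15,1,0,0,0,0,0,-7,0,0,0,0,0,0,0,0,0,0,0,0,0,0,0,0,0,0,0]'

```text
t: 14.8
eef_pos: [551.9, 261.6, 439.2]
tcp_rot: [-2.724, 1.569, 0.422]
ft_force: [-0.4, 0.0, -0.8]
opening: 0.209
```

```bash
python3 st.py 554.6 268.4 180 0 -1
```

```text
t 14.8 tcp [551.9 261.6 439.2] grasp [552.2 261.8 268.2] open 0.209 F [-0.4  0.  -0.8] q [0.335 0.439 1.552 0.    1.149 1.901]
x [ 1.3e-03  6.0e-04 -1.0e+00] y [ 4.2e-03 -1.0e+00 -6.0e-04]
shift tool [88.2 -6.7 -2.6] turn [ 0.0042 -0.0013  0.0006]
```

jog_arm --deltas '[5,-6.7,-2.6,0.004,-0.001,0.001,0,10,0,0,0,0,0,0,12,0,0,0,0,0,0,14,0,0,0,0,0,0,14,0,0,0,0,0,0,12,0,0,0,0,0,0,8,0,0,0,0,0,0,4,0,0,0,0,0,0,0,0,0,0,0,0,0,0,0,0,0,0,0,0]'

```text
t: 16.05
eef_pos: [555.1, 267.4, 353.8]
tcp_rot: [0.816, 1.569, -2.328]
ft_force: [0.2, -0.3, -0.9]
opening: 0.208
```

```bash
python3 st.py 554.6 268.4 142.7 0 -1; python3 - <<'E'
from cell import eyes
from h import *
for n in('side','top'):
    d=eyes.read_camera(n);pickle.dump(d,open(n[0]+'3.pkl','wb'));a=d['image']
    a=a[300:420,160:300] if n=='side' else a[160:280,140:280]
    cv2.imwrite(f'pics/v{n}.png',cv2.resize(a,None,fx=5,fy=5,interpolation=cv2.INTER_CUBIC)[:,:,::-1])
E
```

```text
t 16.05 tcp [555.1 267.4 353.8] grasp [554.9 267.2 182.8] open 0.208 F [ 0.2 -0.3 -0.9] q [ 3.420e-01  5.310e-01  1.637e+00 -1.000e-03  9.740e-01  1.915e+00]
x [-0.001  -0.0011 -1.    ] y [-0.0019 -1.      0.0011]
shift tool [40.  -1.   0.5] turn [-0.0019  0.001  -0.0011]
```

View pics/vside.png

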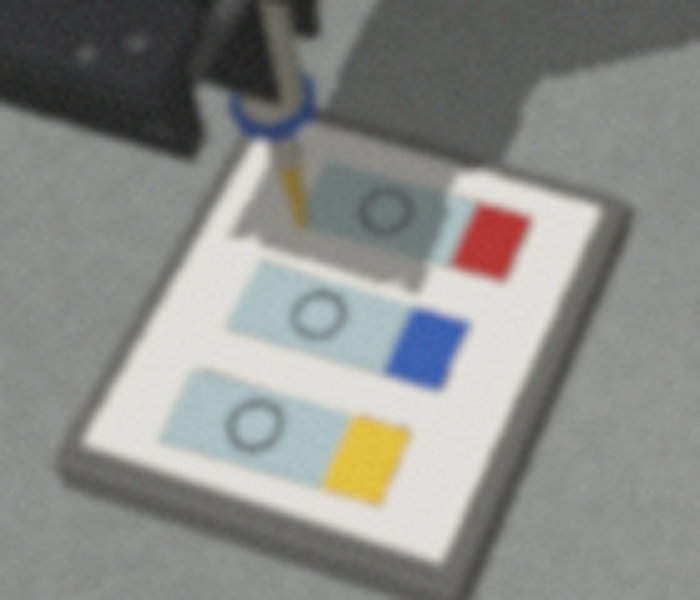

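View pics/vtop.png

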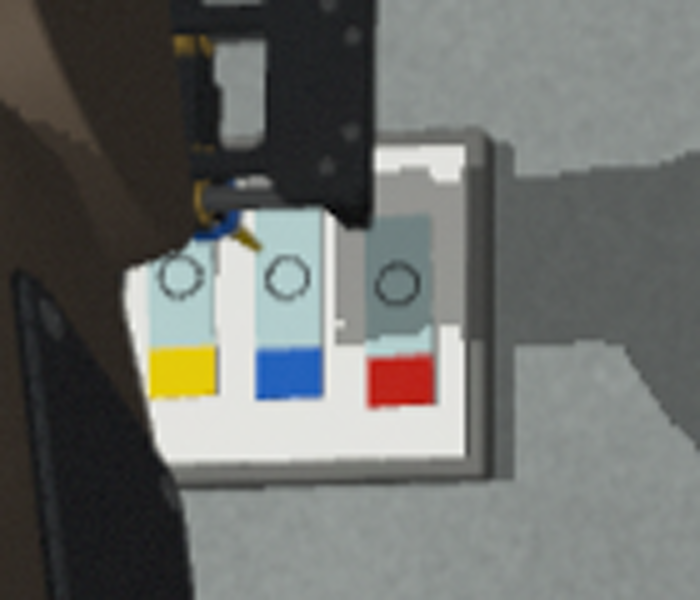

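```bash
python3 - <<'E'
from h import *
s,t=load('s3'),load('t3')
k=lambda x,y,a,b:(a+(x+.5)/5-.5,b+(y+.5)/5-.5)
ts,tt=k(302,227,160,300),k(258,248,140,160)
print('tip',tri(s,ts,t,tt),'px',ts,tt)
e=(554.8,267.1,74.1)
print('exp',proj(s,e),proj(t,e), plane(s,ts,74.1),plane(t,tt,74.1))
print('ring',tri(s,k(319,314,160,300),t,k(287,277,140,160)))
c=k(272,117,160,300); print('collar c',plane(s,c,74.1+67.5),proj(s,(554.8,267.1,141.6)),c)
E
```

```text
tip (array([555.18719845, 266.34925205,  73.26706792]), np.float64(0.9847746339129222)) px (220.0, 345.0) (191.2, 209.2)
exp [219.6428202  345.08785562] [190.73979264 209.57377771] [554.33935796 266.77258076  74.1       ] [555.48923005 266.2465927   74.1       ]
ring (array([554.63378587, 268.43606355,  24.36985544]), np.float64(0.8758576770965908))
collar c [552.54611118 271.58493616 141.6       ] [213.98290917 320.20583107] (214.0, 323.0)
```

jog_arm --deltas '[4,-1.6,0.3,-0.002,0.001,-0.001,0,7,0,0,0,0,0,0,7,0,0,0,0,0,0,7,0,0,0,0,0,0,6,0,0,0,0,0,0,3,0,0,0,0,0,0,0,0,0,0,0,0,0,0,0,0,0,0,0,0]'

```text
t: 17.15
eef_pos: [554.8, 269.1, 317.3]
tcp_rot: [3.05, 1.571, -0.091]
ft_force: [-0.7, -0.8, -0.5]
opening: 0.206
```

```bash
python3 st.py 554.6 268.7 143.2 0 -1
```

```text
t 17.15 tcp [554.8 269.1 317.3] grasp [554.8 269.1 146.3] open 0.206 F [-0.7 -0.8 -0.5] q [ 0.345  0.574  1.67  -0.     0.897  1.915]
x [ 1.e-04 -0.e+00 -1.e+00] y [ 2.e-04 -1.e+00  0.e+00]
shift tool [3.1 0.4 0.2] turn [ 0.0002 -0.0001 -0.    ]
```

jog_arm --deltas '[2,0.3,0.2,0,0,0,0,1,0,0,0,0,0,0,0,0,0,0,0,0,0,0,0,0,0,0,0,0]'

```text
t: 17.65
eef_pos: [554.6, 268.8, 314.6]
tcp_rot: [-2.85, 1.57, 0.291]
ft_force: [0.7, -0.3, -1.5]
opening: 0.203
```

```bash
python3 st.py 554.6 268.7 143.2 0 -1; python3 - <<'E'
from cell import eyes
from h import *
for n in('side','top'):
    d=eyes.read_camera(n);pickle.dump(d,open(n[0]+'4.pkl','wb'));a=d['image']
    a=a[300:420,160:300] if n=='side' else a[160:280,140:280]
    cv2.imwrite(f'pics/w{n}.png',cv2.resize(a,None,fx=5,fy=5,interpolation=cv2.INTER_CUBIC)[:,:,::-1])
E
```

```text
t 17.65 tcp [554.6 268.8 314.6] grasp [554.8 268.8 143.6] open 0.203 F [ 0.7 -0.3 -1.5] q [ 0.344  0.577  1.674 -0.     0.89   1.915]
x [ 9.e-04  3.e-04 -1.e+00] y [ 1.e-04 -1.e+00 -3.e-04]
shift tool [0.4 0.1 0. ] turn [ 0.0001 -0.0009  0.0003]
```

View pics/wside.png

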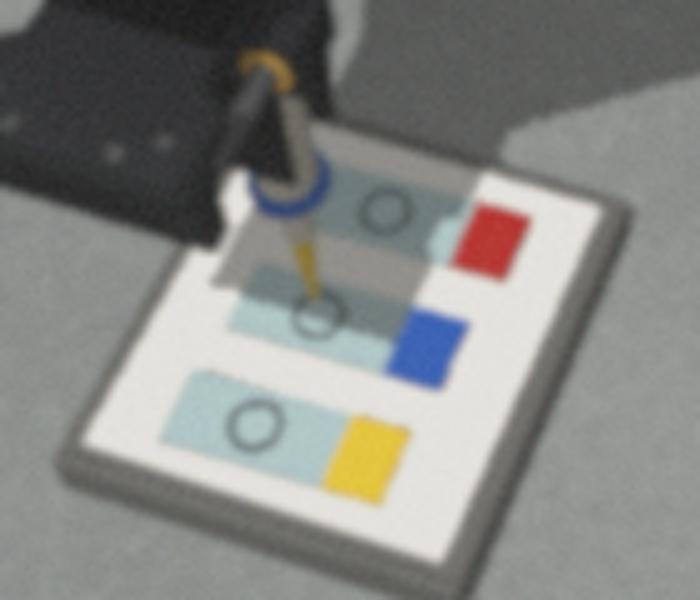

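View pics/wtop.png

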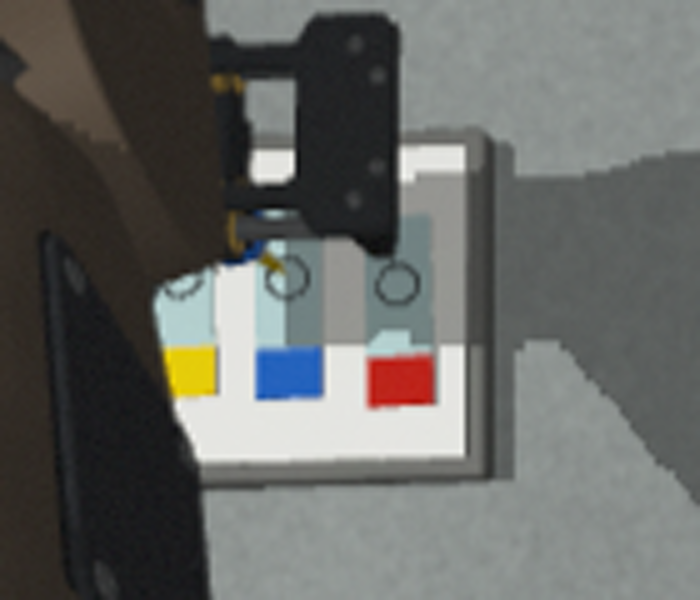

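```bash
python3 - <<'E'
from h import *
s,t=load('s4'),load('t4')
k=lambda x,y,a,b:(a+(x+.5)/5-.5,b+(y+.5)/5-.5)
ts,tt=k(317,299,160,300),k(281,271,140,160)
print('tip',tri(s,ts,t,tt),plane(s,ts,34.9),plane(t,tt,34.9)); print('exp',proj(s,(554.6,268.7,34.9)),ts,proj(t,(554.6,268.7,34.9)),tt)
from cell import env
x=env.state();print(x['qvel'].round(4),x['t'])
E
```

```text
tip (array([554.65740424, 268.24201249,  33.59035366]), np.float64(1.6641014885895626)) [553.29757486 268.85683553  34.9       ] [555.20238805 268.10011657  34.9       ]
exp [222.31470608 359.09127766] (223.0, 359.4) [195.48853782 214.11217503] (195.8, 213.8)
[-0.0001 -0.0019 -0.0024  0.0005  0.0005 -0.0001] 17.75
```

jog_arm --deltas '[0.5,0,0,0,-0.001,0,0,0,0,0,0,0,0,0,0,0,0,0,0,0,0,0,0,0,0,0,0,0,0,0,0,0,0,0,0]'

```text
t: 18.38
eef_pos: [554.6, 268.8, 314.1]
tcp_rot: [-0.992, 1.57, 2.15]
ft_force: [0.2, 0.5, -0.7]
opening: 0.207
```

```bash
python3 st.py 554.6 268.7 143.2 0 -1
```

```text
t 18.38 tcp [554.6 268.8 314.1] grasp [554.6 268.8 143.1] open 0.207 F [ 0.2  0.5 -0.7] q [0.344 0.578 1.674 0.    0.89  1.914]
x [-2.e-04  3.e-04 -1.e+00] y [ 2.e-04 -1.e+00 -3.e-04]
shift tool [-0.1  0.1 -0. ] turn [0.0002 0.0002 0.0003]
```

```bash
python3 -c "
from cell import env
print(env.job_done())"
```

```text
the job is handed in; nothing more can be done
None
```

The job is done and handed in at about 18.4 s of the 51 s allowed. I lifted the white pipette straight out of its stand and dipped its tip about 27 mm below the orange pot's rim for roughly a second. The pot stayed where it was. I then carried the pipette over the rack with its tip about 155–160 mm above the table (cap tops are at 90 mm).

**Last checks:**
- **Position:** the two camera views put the tip at about (554.7, 268.2, 33.6) mm and the ring centre at (554.6, 268.4, 24) mm. That is about 10 mm above the middle of the blue-ended slide's ring.
- **Arm reading:** the arm's own pose put the tip at about (554.6, 268.8, 34.4) mm. The two camera rays missed each other by 1–1.7 mm, which is within the stated calibration.
- **Grip:** the tool was vertical to under 0.001 rad, the joints were practically still, and the grip held at an opening of 0.207 (about 20 mm). The wrist force stayed near zero.

**Red pipette fell over:** the red look-alike was standing free on its tip at the start and was lying down when I looked again at about 2.5 s. By my measurements the gripper stayed about 100 mm away from it or well above it, and no contact force showed. I think it toppled by itself, but I did not see it fall.

**Off course on the first approach:** the first descent to the pipette drifted about 6 mm sideways. I corrected that before closing the gripper.

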